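# Feel the jaw gap of a tea pouch sealer with a taper gauge

### The arm

A 6-joint arm with a two-finger parallel gripper is mounted at the origin on the work surface. World frame = base frame: x ahead of the robot, y to its left, z up, the work surface at z = 0. Lengths are in m, angles in degrees, forces in N, time in s.
With the tool pointing down it reaches from about 0.325 to 0.85 m from the base axis. Payload 15.5 kg.
Tool frame: the origin (TCP) lies midway between the tips of the shut fingers; the grasp point (between the pads) lies 19 mm behind it; z points along the fingers, y is the line along which they close (so a half turn about z gives the same grasp; the last joint's range is limited). The gripper opens to 91 mm and grips with 3 to 60 N. Pads are 32 mm wide; open, the fingers measure 118 mm over their backs; the gripper's body (76 mm by 178 mm) begins 60 mm behind the grasp point.
Start: joints at [-73.883, 28.281, 77.091, -0, 74.628, -5.472], TCP at [0.23, -0.581, 0.214] pointing down, gripper open.
Joint ranges: [-166.48, 166.48], [-47.26, 123.95], [12.59, 153.08], [-70.14, 250.14], [6.76, 159.57], [-176.63, 176.63]. Speed limits (degrees/s): [108.29, 108.29, 147.25, 172.46, 172.46, 172.46].

### API

Orientations are given as a 3x3 rotation matrix whose columns are the frame's x, y, z axes.
In Python, from bench import ctrl gives the robot as it stands. The module is installed in compiled form; this text tells all that it offers. Calls block until the motion is done:
- ctrl.goto(position, orientation): joint-space move of the TCP to a pose.
- ctrl.move_l(position, vel=0.15, ori=None, contact_N=None): straight line of the TCP; ori=None keeps the orientation; vel is the mean speed in m/s. With contact_N (N) it stops when the force on the tool has changed by that much, and returns True; else False.
- ctrl.movej(angles): joint-space move.
- ctrl.command_gripper(opening): opening from 0.0 (shut) to 1.0 (fully open); the grip force is fixed at half the most; returns when the fingers have stopped.
- ctrl.sleep(seconds).
- ctrl.ik(position, orientation): joint angles nearest the present ones, or None.
- ctrl.read_camera(name): name is "side" or "top" or "wrist"; returns the picture (384x512x3 uint8, blue, green, red); there is no depth.
- ctrl.camera_params(name): a dict with "fx", "fy", "cx", "cy" (pixels), "D" ([k1, k2, p1, p2, k3] as OpenCV has them; the pictures are not rectified), "pose" (4x4, takes a point from camera to world coordinates); the wrist camera has in their place "T_tool_cam" (4x4, takes a point from camera to tool coordinates, whose origin is the TCP and whose axes are the flange's). Camera axes: x right, y up, looking along -z (the intrinsics and any distortion apply to the point x, -y, -z); pixel columns grow to the right and rows downward; lengths in m; the calibration is good to about 2 mm. A picture is of the moment at which its call begins: read the wrist's pose just before it. camera_params takes no time and is no camera call.
A pose or a line that the arm cannot do raises ctrl.MotionError and nothing moves.
- ctrl.sign_off(): hands the job in; it is judged then, once.
Readings, each from a call of its own:
- ctrl.current_t(): time.
- ctrl.current_q(): joint angles.
- ctrl.current_dq(): joint speeds.
- ctrl.current_effort(): joint torques, N m.
- ctrl.current_tool_pos(): TCP position.
- ctrl.current_eef_rot(): TCP orientation.
- ctrl.current_contact_force(): force on the tool from outside, world axes, zero at the start.
- ctrl.current_wrist_torque(): the same for the moment, N m.
- ctrl.current_grip_width(): opening from 0.0 (shut) to 1.0 (fully open).
- ctrl.current_grasp_force(): force on a finger pad.
Only numpy, scipy, OpenCV 4.12 (cv2) and the standard library are available. Lean on these libraries where they do the work, as an engineer would, in place of code of your own. Each camera call takes 0.05 s, during which the arm holds its last target. There are 200 camera calls.

### The job

Flick open the tall hinged cap of the gauge tube in the rack, draw the taper gauge out by its handle, and slide its blade straight down between the sealer's two upright jaws, at about the middle of their length, until it drags snugly: lightly pinched by both jaws, never forced. Finish while holding it there: keep the handle gripped and the blade still at that depth, and do not let go. Leave the two sample tubes shut and the other things on the bench where they are.

Things in the scene. Friction and masses are not known exactly. Their poses are not given: they have to be found in the camera images.
- gauge: Taper gauge, 70 g. Black handle 12 x 24 x 28 mm (its x, y, z); below it a steel blade 18 mm wide (y), 84 mm long, a wedge in x: 2 mm thick at the tip, 8 mm at the handle. Origin: middle of the handle's underside, z up. At first the handle stands on the gauge tube's mouth under the tall cap, blade down in a slot, axes as the tube's. Pinch it from above across the 24 mm.
- gauge_tip (a point): Middle of the blade's tip edge, 84 mm below the gauge's origin, same axes.
- gauge_tube: Fixed grey plastic tube, 46 mm across, in the rack; the only one with a tall (white) cap. It holds the gauge. Origin: on its axis at bench level; mouth, where the handle stands, at z = 105 mm. The cap's ribbed front is on its -x side, the hinge on +x. In a row along its y with two lower sample tubes, 62 mm apart, in any order.
- gauge_cap (a joint): Angle of the tall white cap (rad): 0 shut, opens backwards (tube's +x) to 1.95. A hollow thimble 49 mm across, 70 mm tall, z = 105 to 175 mm when shut, over the handle. Loose, no catch; past about 1.2 rad it falls fully open by itself. Push its front within 10 mm of the top, level, straight back some 100 mm, with closed fingers; lower down the push slips under it.
- gauge_cap_hinge (a point): Hinge axis of the tall cap (parallel to the tube's y), 27 mm behind the tube's axis (tube +x) and 109 mm above the bench.
- sample_tube1: Fixed amber sample tube, 34 mm across, 79 mm high with its flat white cap, in the rack. Origin on its axis at bench level. Leave shut.
- sample_tube2: The same, the other sample tube. Leave shut.
- sample_cap1 (a joint): Flat cap of sample tube 1 (rad): 0 shut. Leave it.
- sample_cap2 (a joint): Flat cap of sample tube 2 (rad): 0 shut. Leave it.
- front_jaw: Fixed upright steel plate of the sealer, 110 mm long (y), 12 mm thick, top edge fully rounded (6 mm radius). Origin: on its inner face, at the top (125 mm above the bench), middle of its length. x points square across the gap to the rear jaw, z up. The gap, open from above, is 89 mm deep from the top. A blade entering off-centre drags on one jaw only: shift it sideways until both pinch it.
- rear_jaw: The other plate, same shape, facing it. Origin: on its inner face at the top, middle of its length; x points away from the front jaw. The gap between the faces differs from start to start, 3.5 to 5.0 mm, narrowest 6 mm below the tops. Spring-backed, it slides straight back along x.
- jaw_slide (a joint): How far the rear jaw is pressed back (m): 0 at rest, at most 0.006; spring 5 N per mm, no preload. Snug is about 0.4 to 2 mm (2 to 10 N). 14 mm deeper presses it 1 mm further. Pushing down takes very roughly once to twice the force on the rear jaw, from friction on both jaws. The wedge does not slide out by itself.
- tea_cake: Bystander: round pressed tea cake, dark brown, 180 mm across, 28 mm high. Origin under its centre.
- wrapped_cake: Bystander: tea cake wrapped in off-white paper, 184 mm across, 31 mm high. Origin under its centre.
- cup: Bystander: white ceramic cup, 64 mm across, 55 mm high, standing between rack and sealer. Origin under its centre.
- tea_tin: Bystander: steel tin, 68 mm across, 100 mm high. Origin under its centre.
- tape_roll: Bystander: cardboard ring, 90 mm across, 24 mm high. Origin under its centre.
- brush: Bystander: hand brush lying on the bench.
- block: Bystander: dark steel block 60 x 35 x 30 mm. Origin under its centre.
Things that resemble listed ones, but are neither listed nor needed, are in the scene too. Leave any pink look-alike of the part that bears rear_jaw alone.

How it is judged:
By the outcome, as a careful person would: the job done as asked, in the order asked, and still so for the second after the job is handed in, while the arm keeps its last pose, push and grip.
It also fails if it takes over 53 s, if anything falls off the work surface, if the arm or the gripper's body presses on something with over 40 N, if the wrist force passes 120 N, or if a joint passes its speed limit or range.

## Working session

There is one attempt and no reset: what is moved stays moved. The work goes in short steps, each a Python script; the robot and the scene stay as the last script left them, time stands still between calls to the robot, and variables do not carry over. Pictures are saved under pics/ and viewed, at most 10 in all, crops included, and the job is handed in when it is done.

```bash
mkdir -p pics
cat > h.py <<'E'
import numpy as np, cv2
from bench import ctrl
def K(p): return np.array([[p['fx'],0,p['cx']],[0,p['fy'],p['cy']],[0,0,1.]]), np.array(p['D'],float)
def cam(name):
    p=ctrl.camera_params(name)
    if name=='wrist':
        T=np.eye(4);T[:3,:3]=ctrl.current_eef_rot();T[:3,3]=ctrl.current_tool_pos();T=T@np.array(p['T_tool_cam'])
    else: T=np.array(p['pose'])
    return p,T
def ray(p,T,uv):
    k,D=K(p);n=cv2.undistortPoints(np.array(uv,float).reshape(-1,1,2),k,D).reshape(-1,2)
    d=np.c_[n[:,0],-n[:,1],-np.ones(len(n))]@T[:3,:3].T
    return T[:3,3],d
def onz(p,T,uv,z):
    o,d=ray(p,T,uv);return o+d*((z-o[2])/d[:,2])[:,None]
def proj(p,T,X):
    k,D=K(p);c=(np.array(X,float).reshape(-1,3)-T[:3,3])@T[:3,:3]
    c=c*[1,-1,-1];return cv2.projectPoints(c,np.zeros(3),np.zeros(3),k,D)[0].reshape(-1,2)
def down(a):  # tool down, closing (y) axis at world angle a (deg)
    a=np.radians(a);y=np.array([np.cos(a),np.sin(a),0]);z=np.array([0,0,-1.]);return np.c_[np.cross(y,z),y,z]
E
python3 - <<'E'
from h import *
for n in ['side','top','wrist']:
    p,T=cam(n); im=ctrl.read_camera(n); cv2.imwrite(f'pics/{n}0.png',im); print(n,{k:np.round(v,4).tolist() for k,v in p.items()})
print(ctrl.current_t(),ctrl.current_eef_rot(),ctrl.current_grip_width())
a=cv2.resize(cv2.imread('pics/top0.png'),(800,600),interpolation=2);cv2.imwrite('pics/top0b.png',a)
a=cv2.resize(cv2.imread('pics/side0.png'),(800,600),interpolation=2);cv2.imwrite('pics/side0b.png',a)
E
```

```text
side {'fx': 378.3728, 'fy': 378.3728, 'cx': 256.1079, 'cy': 188.9059, 'D': [-0.0599, 0.0, 0.0, 0.0, 0.0], 'pose': [[0.9794, 0.0947, -0.1781, 0.2714], [-0.2006, 0.5479, -0.8122, -0.9092], [0.0207, 0.8312, 0.5556, 0.7368], [0.0, 0.0, 0.0, 1.0]]}
top {'fx': 437.0573, 'fy': 437.0573, 'cx': 260.5923, 'cy': 193.7313, 'D': [-0.1096, 0.0, 0.0, 0.0, 0.0], 'pose': [[-0.0286, 0.9927, -0.1173, 0.3106], [-0.9996, -0.0286, 0.0012, 0.0235], [-0.0021, 0.1173, 0.9931, 1.3636], [0.0, 0.0, 0.0, 1.0]]}
wrist {'fx': 264.7318, 'fy': 264.7318, 'cx': 257.4189, 'cy': 194.3766, 'D': [0.0057, 0.0, 0.0, 0.0, 0.0], 'T_tool_cam': [[0.0007, 0.9701, 0.2426, 0.0696], [1.0, -0.0006, -0.0006, -0.0005], [-0.0005, 0.2426, -0.9701, -0.1714], [0.0, 0.0, 0.0, 1.0]]}
0.15 [[ 9.29832880e-01  3.67982010e-01 -2.35408370e-04]
 [ 3.67982071e-01 -9.29832477e-01  8.71340292e-04]
 [ 1.01747204e-04 -8.96826913e-04 -9.99999593e-01]] 1.0013749305679491
```

View pics/top0b.png

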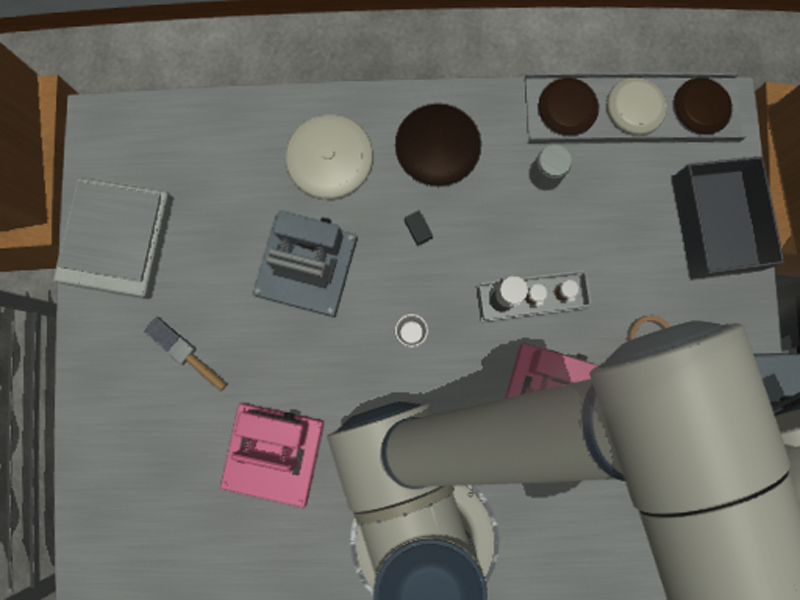

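View pics/side0b.png

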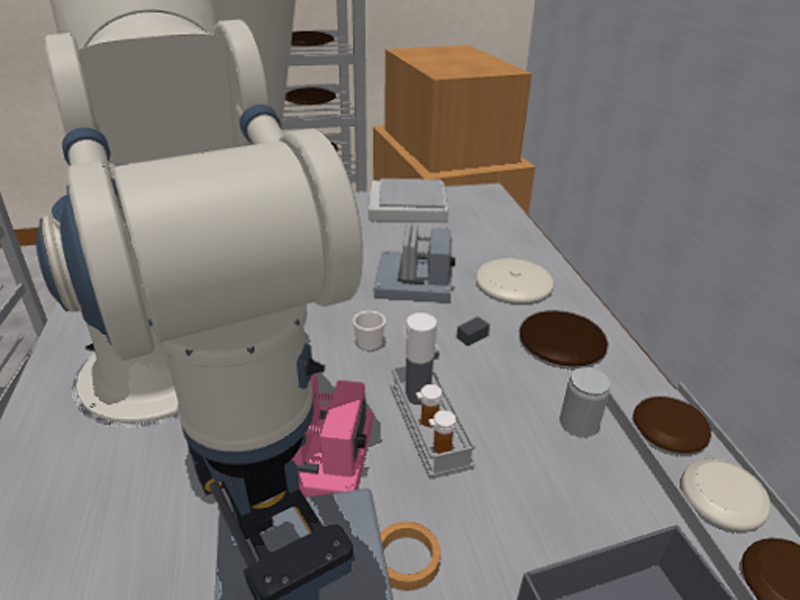

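Top view (800x600): the tall white cap is at (511,291), with sample caps at (538,294) and (569,290). The grey sealer is at (305,262), and its jaws are near (300,262). Pink look-alikes are at (270,455) and (550,375), so I'll leave those alone. In the side view the tall cap is at (421,335), the flat-capped amber tubes are at (430,400) and (443,425), and the grey sealer is at (420,260).

Could be mistaken for the target:
- **Gauge tube:** the tea tin (553,163), the cup (411,330) and the sample tubes (538,294) and (569,290). I choose the tall white cap at (511,291).
- **Sealer:** the two pink ones. I choose the grey one at (305,262).

Next are the coarse numbers and a close crop.

Run:
```python
from h import *
p,T=cam('top');s=1/1.5625
top=cv2.imread('pics/top0.png');side=cv2.imread('pics/side0.png')
def c(px): return (np.array(px)+.5)*s-.5
print('cap',onz(p,T,c([[511,289]]),.175),'s',onz(p,T,c([[538,292],[569,288]]),.079),'sealer',onz(p,T,c([[300,262]]),.125))
ps,Ts=cam('side')
print('side cap',onz(ps,Ts,c([[421,322]]),.175),'s',onz(ps,Ts,c([[430,395],[443,420]]),.079))
# automatic white-blob centres
for n,im,r in (('top',top,(300,160,390,215)),('side',side,(230,180,310,300))):
    x0,y0,x1,y1=r; hsv=cv2.cvtColor(im,cv2.COLOR_BGR2HSV); m=((hsv[...,2]>185)&(hsv[...,1]<40)).astype(np.uint8)
    N,l,st,ce=cv2.connectedComponentsWithStats(m[y0:y1,x0:x1])
    for i in range(1,N):
        if st[i,4]>20: print(n,st[i][:2]+[x0,y0],st[i][2:],ce[i]+[x0,y0])
a=cv2.resize(top[160:215,295:395],None,fx=4,fy=4,interpolation=2)
b=cv2.resize(top[125:210,155:235],None,fx=4.5,fy=4.5,interpolation=2)
d=cv2.resize(side[135:310,230:310],None,fx=3.4,fy=3.4,interpolation=2)
W=np.zeros((600,800,3),np.uint8)
W[:220,:400]=a;W[220:220+380,:360]=b[:380];W[:595,410:410+272]=d
cv2.imwrite('pics/crop1.png',W)
```

```text
cap [[ 0.47055337 -0.1609512   0.175     ]] s [[ 0.47625863 -0.22726484  0.079     ]
 [ 0.48228236 -0.28737424  0.079     ]] sealer [[0.53878526 0.21802666 0.125     ]]
side cap [[ 0.46866797 -0.16875719  0.175     ]] s [[ 0.47138217 -0.23732656  0.079     ]
 [ 0.47769122 -0.29454979  0.079     ]]
top [321 178] [ 17  17 209] [328.6076555  185.19138756]
top [360 180] [10 10 72] [364.43055556 184.38888889]
top [340 182] [ 9 10 75] [344.02666667 186.89333333]
side [260 200] [ 19  12 171] [269.36842105 205.39181287]
side [267 246] [16  9 99] [275.04040404 250.37373737]
side [275 263] [ 17  10 111] [283.57657658 267.46846847]
```

View pics/crop1.png

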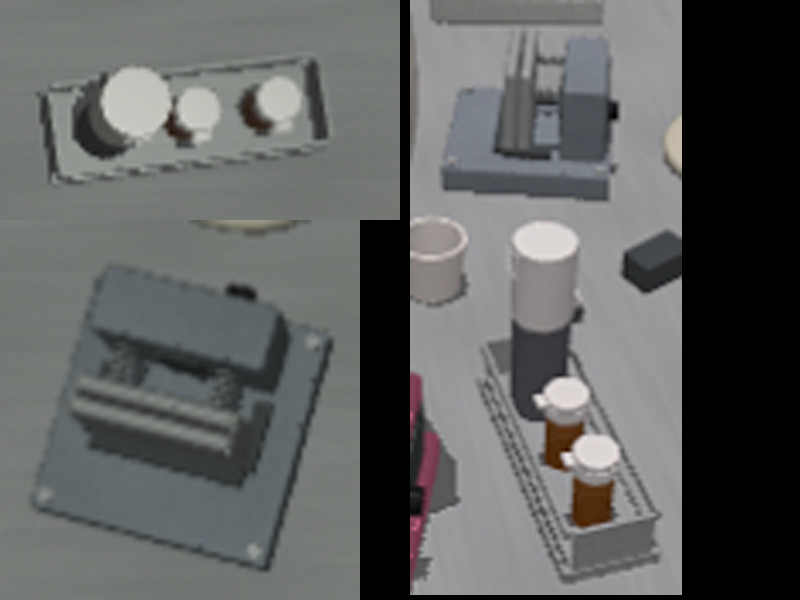

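The crop confirms the choice. The tall white cap sits on the grey tube, with its dark hinge lump on the far (+x) side at (578,312). The flat sample-cap tabs face -x. The grey sealer has a rounded front jaw pair at (155,415) and a spring block behind it, so jaw x is about -15° in world. Now I close the fingers, hover before the cap and refine with the wrist camera.

Run:
```python
from h import *
x=np.array([.995,.1,0]);ax=np.array([.470,-.165,0])
t0=ctrl.current_t()
ctrl.goto(ax-.062*x+[0,0,.235],down(-84.3)); ctrl.command_gripper(0.0)
p,T=cam('wrist'); im=ctrl.read_camera('wrist'); cv2.imwrite('pics/w1.png',im); np.save('w1T.npy',T)
print(ctrl.current_t(),ctrl.current_tool_pos(),ctrl.current_grip_width())
hsv=cv2.cvtColor(im,cv2.COLOR_BGR2HSV); m=((hsv[...,2]>170)&(hsv[...,1]<40)).astype(np.uint8)
N,l,st,ce=cv2.connectedComponentsWithStats(m)
for i in range(1,N):
    if st[i,4]>150: print(st[i],ce[i],onz(p,T,[ce[i]],.175),onz(p,T,[ce[i]],.079))
print(proj(p,T,[[.47,-.165,.175],[.476,-.23,.079],[.482,-.29,.079]]))
```

```text
3.2083 [ 0.40831534 -0.17119947  0.23500258] 0.0018839231109599043
[    0     0   512   239 94620] [262.90731346 102.7926654 ] [[ 0.49805734 -0.16602974  0.175     ]] [[ 0.50667525 -0.16709965  0.079     ]]
[ 180  178   77   39 1903] [217.82974251 199.78139779] [[ 0.41114607 -0.13416765  0.175     ]] [[ 0.3837125  -0.12202091  0.079     ]]
[427 189  35  37 946] [443.62896406 207.03065539] [[ 0.42487582 -0.3390603   0.175     ]] [[ 0.40313746 -0.41190464  0.079     ]]
[ 347  265   67   34 1335] [386.88014981 283.73632959] [[ 0.34244795 -0.30490152  0.175     ]] [[ 0.28651786 -0.36357653  0.079     ]]
[ 357  354   74   29 1974] [393.46453901 368.63779129] [[ 0.24246141 -0.3339709   0.175     ]] [[ 0.14505611 -0.40470412  0.079     ]]
[[258.25797655 137.12987591]
 [312.07451964 134.96543338]
 [362.10317062 134.95522411]]
```

View pics/w1.png

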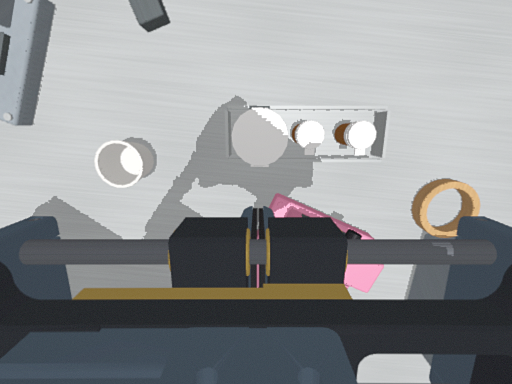

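The wrist view shows the tall cap's disc at about (261,137), r≈29, with the sample caps at (310,134) and (361,134). The rack runs level with the image, so the alignment is right. I'll fit the circles and then push.

```bash
cat > cap.py <<'E'
from h import *
im=cv2.imread('pics/w1.png');p=ctrl.camera_params('wrist');T=np.load('w1T.npy')
def circ(x0,y0,x1,y1,r0,r1):
    g=cv2.resize(cv2.cvtColor(im[y0:y1,x0:x1],cv2.COLOR_BGR2GRAY),None,fx=4,fy=4,interpolation=2)
    c=cv2.HoughCircles(g,cv2.HOUGH_GRADIENT,1.5,50,param1=80,param2=20,minRadius=r0*4,maxRadius=r1*4)[0,0]
    return (c[:2]+.5)/4-.5+[x0,y0],c[2]/4
c0,r0=circ(222,98,300,176,25,33)
c1,r1=circ(290,112,332,156,11,18);c2,r2=circ(340,112,382,156,11,18)
a=onz(p,T,[c0],.175)[0];b=onz(p,T,[c1,c2],.079)
ea=onz(p,T,[c0+[r0,0]],.175)[0]
print(c0,r0,c1,r1,c2,r2,a,b,'cap dia',2*np.linalg.norm(ea-a),'pitch',np.linalg.norm(b[1]-b[0]),np.linalg.norm(b[0]-a*[1,1,0]-[0,0,.079]))
d=a-b[1];print('yaw',np.degrees(np.arctan2(-d[0],d[1])))
E
python3 cap.py
```

```text
[259.3125 136.4375] 28.6375 [310.0625 133.9375] 14.0 [362.3125 135.4375] 14.4875 [ 0.47066518 -0.16583792  0.175     ] [[ 0.47695529 -0.22740551  0.079     ]
 [ 0.4814657  -0.29036241  0.079     ]] cap dia 0.04892003584394219 pitch 0.06311825956729221 0.06188807426702432
yaw 4.957089229720936
```

The sizes match the description (cap 49 mm, pitch 62–63 mm). The axis is at (0.4707, -0.1658) with a yaw of 5°. Next I push the cap open and look.

Run:
```python
from h import *
a=np.radians(5.);x=np.array([np.cos(a),np.sin(a),0]);ax=np.array([.4707,-.1658,0]);R=down(-85)
ctrl.move_l(ax-.062*x+[0,0,.1685],vel=.12,ori=R)
ctrl.move_l(ax+.062*x+[0,0,.1685],vel=.12)
print(ctrl.current_t(),ctrl.current_contact_force())
ctrl.move_l(ax-.03*x+[0,0,.235],vel=.2)
ctrl.command_gripper(.6)
p,T=cam('wrist'); im=ctrl.read_camera('wrist'); cv2.imwrite('pics/w2.png',im); np.save('w2T.npy',T)
print(ctrl.current_t(),ctrl.current_grip_width(),proj(p,T,[ax+[0,0,.133]]))
```

```text
5.1 [-0.19639377  0.20067594 -0.62712271]
6.8 0.597143404513239 [[258.1625393  167.27676102]]
```

View pics/w2.png

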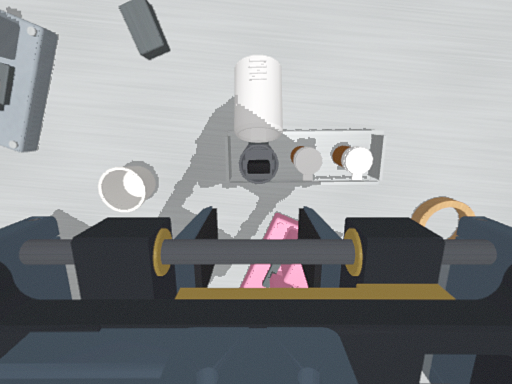

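The cap is fully open at (258,100) and the black handle is exposed at (259,163), close to the predicted point. The samples are shut. Next I grip with the fingertips just above the mouth and draw the gauge straight up.

Run:
```python
from h import *
im=cv2.imread('pics/w2.png');p=ctrl.camera_params('wrist');T=np.load('w2T.npy')
g=cv2.cvtColor(im,cv2.COLOR_BGR2GRAY)[150:180,240:278];m=(g<25).astype(np.uint8)
N,l,st,ce=cv2.connectedComponentsWithStats(m);i=1+st[1:,4].argmax();print(st[i],ce[i]+[240,150],onz(p,T,[ce[i]+[240,150]],.133))
ax=np.array([.4707,-.1658,0])
ctrl.move_l(ax+[0,0,.16],vel=.2)
print(ctrl.move_l(ax+[0,0,.1085],vel=.1,contact_N=6),ctrl.current_tool_pos())
ctrl.command_gripper(0.0)
print('grip',ctrl.current_grip_width()*91,ctrl.current_grasp_force(),ctrl.current_tool_pos(),ctrl.current_contact_force())
if ctrl.current_grip_width()*91>15:
    print(ctrl.move_l(ax+[0,0,.27],vel=.15,contact_N=15),ctrl.current_grip_width()*91,ctrl.current_contact_force(),ctrl.current_t())
```

```text
[11 11  3  1  3] [252. 161.] [[ 0.47662565 -0.15888818  0.133     ]]
False [ 0.47100956 -0.16603985  0.10920274]
grip 23.943675735704318 30.00073403120041 [ 0.4707925  -0.1658406   0.10864693] [0.14129158 0.0763344  3.36211442]
False 23.494402636250825 [ 0.80073916  0.40488124 -0.7468828 ] 9.8167
```

The gripper reads 23.9 mm, so the gauge is held and clear. Now I take a wrist view of the sealer from just in front of its jaws.

Run:
```python
from h import *
a=np.radians(-15.);x=np.array([np.cos(a),np.sin(a),0]);J=np.array([.539,.218,0])
ctrl.goto(J-.065*x+[0,0,.24],down(-105))
p,T=cam('wrist'); im=ctrl.read_camera('wrist'); cv2.imwrite('pics/w3.png',im); np.save('w3T.npy',T)
print(ctrl.current_t(),ctrl.current_tool_pos(),ctrl.current_contact_force(),proj(p,T,[J+[0,0,.125]]))
W=np.zeros((600,800,3),np.uint8);W[:384,:512]=im
u,v=proj(p,T,[J+[0,0,.125]])[0].astype(int);c=cv2.resize(im[max(v-45,0):v+45,max(u-80,0):u+80],None,fx=4,fy=4,interpolation=2)
print(u,v,c.shape);cv2.imwrite('pics/w3c.png',c)
```

```text
11.3583 [0.47661109 0.23397004 0.23999401] [ 0.8887345   0.53991572 -0.9091151 ] [[257.96591145 132.60217507]]
257 132 (360, 640, 3)
```

View pics/w3c.png

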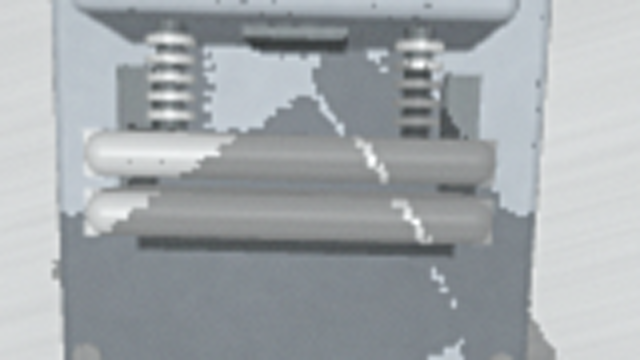

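View pics/w3.png

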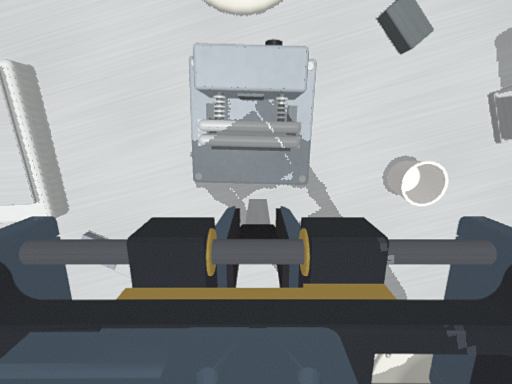

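In the crop, the jaw pair spans (88..493), with the gap midline running from (110,181) to (480,191), about 1.5° of tilt. The gap middle is at full pixel (249.1,133.2). The held blade is visible at (257,210). I'll convert this to world points and check the blade tip against its projection.

Run:
```python
from h import *
im=cv2.imread('pics/w3.png');p=ctrl.camera_params('wrist');T=np.load('w3T.npy')
f=lambda q:(np.array(q,float)+.5)/4-.5+[177,87]
P=onz(p,T,f([[110,181],[480,191],[290,186.2],[88,181],[493,191]]),.122)
d=P[0]-P[1];print(P,'yaw',np.degrees(np.arctan2(-d[0],d[1])),'len',np.linalg.norm(P[3]-P[4]))
g=cv2.cvtColor(im,cv2.COLOR_BGR2GRAY).astype(int)
# subpixel outer edges per column: profile averages
for u0,u1 in((200,208),(215,225),(230,240),(262,270),(275,285),(290,298)):
    print(u0,g[115:155,u0:u1].mean(1).round().astype(int).tolist())
print(g[190:230,252:262].mean(1).round().astype(int).tolist()); print(g[205,235:280].tolist())
t=ctrl.current_tool_pos();R=ctrl.current_eef_rot()
for dx in(-4,0,4):
    print(dx,proj(p,T,[t+R@[dx/1000,0,.0875],t+R@[dx/1000,.009,.0875],t+R@[dx/1000,-.009,.0875]]).round(1).tolist())
```

```text
[[0.55445857 0.27312142 0.122     ]
 [0.5265197  0.17866971 0.122     ]
 [0.54081157 0.22725295 0.122     ]
 [0.55596562 0.27876854 0.122     ]
 [0.52562338 0.17532381 0.122     ]] yaw -16.47825187992474 len 0.10780289300686856
200 [184, 183, 183, 184, 180, 186, 198, 208, 216, 226, 230, 216, 208, 201, 188, 178, 186, 192, 183, 158, 183, 197, 207, 214, 225, 230, 215, 192, 178, 169, 148, 136, 136, 137, 137, 136, 136, 135, 135, 135]
215 [216, 194, 120, 109, 125, 180, 198, 206, 214, 227, 239, 226, 208, 207, 197, 165, 134, 130, 132, 135, 149, 150, 153, 158, 165, 163, 153, 148, 149, 144, 132, 98, 85, 86, 110, 137, 138, 136, 136, 137]
230 [200, 200, 202, 200, 170, 150, 173, 176, 167, 170, 180, 158, 148, 148, 145, 137, 130, 137, 135, 132, 137, 148, 152, 157, 162, 167, 158, 149, 149, 147, 138, 113, 86, 84, 98, 137, 140, 138, 138, 137]
262 [135, 136, 138, 144, 144, 143, 148, 165, 180, 173, 180, 177, 168, 158, 149, 144, 135, 129, 134, 133, 133, 140, 149, 152, 157, 164, 166, 155, 148, 149, 145, 135, 103, 84, 85, 104, 136, 136, 134, 134]
275 [102, 133, 150, 118, 95, 98, 122, 150, 153, 156, 161, 16
[... 219 characters left out ...]
 148, 142, 132, 112, 101, 116, 134, 147, 150, 153, 158, 164, 160, 151, 148, 148, 141, 135, 129, 128, 129, 130, 131, 132, 132]
[190, 200, 210, 213, 210, 209, 210, 212, 208, 138, 128, 131, 133, 132, 133, 132, 133, 132, 132, 133, 132, 132, 132, 132, 132, 131, 131, 132, 131, 131, 131, 132, 134, 131, 63, 27, 28, 29, 29, 30]
[150, 152, 152, 151, 151, 150, 152, 152, 148, 163, 218, 219, 216, 155, 130, 128, 132, 132, 131, 132, 130, 132, 133, 132, 133, 134, 134, 130, 131, 130, 129, 129, 163, 212, 209, 209, 208, 208, 210, 209, 209, 210, 211, 212, 213]
-4 [[258.7, 202.2], [267.6, 202.2], [249.8, 202.2]]
0 [[258.7, 198.4], [267.6, 198.4], [249.8, 198.4]]
4 [[258.7, 194.6], [267.6, 194.6], [249.8, 194.5]]
```

The blade tip projects where expected (about 1 mm toward -x). The jaw gap centre is (0.5408,0.2273) at a yaw of about -16.2°, and the ridge spacing suggests a gap of about 4.3 mm. I'll descend in small force-guarded steps, recentring on lateral force.

```bash
cat > ins.py <<'E'
from h import *
a=np.radians(-16.2);X=np.array([np.cos(a),np.sin(a),0]);Y=np.array([-X[1],X[0],0]);J=np.array([.5408,.2273,0]);R=down(-106.2)
def F():
    f=[]
    for _ in range(4): ctrl.sleep(.03);f.append(ctrl.current_contact_force())
    f=np.mean(f,0);return np.array([f@X,f@Y,f[2]])
def go(off,tip,vel=.05): ctrl.move_l(J+off*X+[0,0,tip+.0875],vel=vel)
def descend(off,tip,end,f0,dz=.0025,fzmax=6,lat=1.0,sh=.0003):
    while tip>end+1e-6 and ctrl.current_t()<44:
        tip=max(tip-dz,end);go(off,tip,.04);f=F()-f0
        for _ in range(4):
            if abs(f[0])<lat: break
            off+=np.clip(f[0]/5*.001*.7,-sh*2,sh*2);go(off,tip,.04);g=F()-f0
            print('   shift %.2f'%(off*1e3),f.round(2),'->',g.round(2));f=g
        tp=ctrl.current_tool_pos();print('%.2f tip %.4f off %.2f z %.4f'%(ctrl.current_t(),tip,off*1e3,tp[2]),f.round(2), 'lag x %.2f'%((tp-J)@X*1e3))
        if f[2]>fzmax: break
    return off,tip
E
python3 - <<'E'
from ins import *
off=.001
ctrl.move_l(J+off*X+[0,0,.24],vel=.15,ori=R);go(off,.132,.1);f0=F();np.save('f0.npy',f0);print(f0)
off,tip=descend(off,.132,.092,f0,dz=.004,fzmax=2.5)
np.save('st.npy',[off,tip]);print(ctrl.current_grip_width()*91,ctrl.current_wrist_torque())
E
```

```text
[ 0.18298851 -0.07413115 -0.45096473]
12.82 tip 0.1280 off 1.00 z 0.2156 [-0.3  -0.03 -0.2 ] lag x 1.04
13.21 tip 0.1240 off 1.00 z 0.2115 [ 0.07 -0.05 -0.29] lag x 1.01
13.59 tip 0.1200 off 1.00 z 0.2075 [-0.37 -0.23 -0.37] lag x 1.02
13.97 tip 0.1160 off 1.00 z 0.2035 [ 0.24 -0.14 -0.22] lag x 1.02
14.36 tip 0.1120 off 1.00 z 0.1995 [-0.58 -0.06 -0.32] lag x 1.03
14.74 tip 0.1080 off 1.00 z 0.1955 [-0.06  0.01 -0.32] lag x 1.03
15.12 tip 0.1040 off 1.00 z 0.1915 [-0.73  0.02  0.04] lag x 1.00
15.51 tip 0.1000 off 1.00 z 0.1875 [-0.56 -0.01 -0.64] lag x 0.97
   shift 0.78 [-1.54 -0.02 -0.68] -> [-0.68 -0.24 -0.52]
16.27 tip 0.0960 off 0.78 z 0.1835 [-0.68 -0.24 -0.52] lag x 0.81
16.66 tip 0.0920 off 0.78 z 0.1794 [ 0.18  0.22 -2.07] lag x 0.77
23.370746338338016 [ 0.07830069  0.04169883 -0.02348159]
```

Run:
```python
from ins import *
f0=np.load('f0.npy');off,tip=np.load('st.npy')
for _ in range(3): print((F()-f0).round(2))
off,tip=descend(off,tip,.080,f0,dz=.003,fzmax=4,lat=1.0)
np.save('st.npy',[off,tip]);print((F()-f0).round(2),ctrl.current_grip_width()*91,ctrl.current_wrist_torque())
```

```text
[-0.25  0.3  -2.31]
[ 0.26 -0.13 -2.3 ]
[-0.29  0.06 -2.45]
17.44 tip 0.0890 off 0.78 z 0.1764 [ 0.44  1.16 -3.68] lag x 0.79
   shift 0.97 [ 1.3   1.71 -4.04] -> [ 0.13  2.24 -5.23]
18.21 tip 0.0860 off 0.97 z 0.1734 [ 0.13  2.24 -5.23] lag x 0.92
18.59 tip 0.0830 off 0.97 z 0.1705 [ 0.1   1.42 -1.88] lag x 0.98
18.98 tip 0.0800 off 0.97 z 0.1674 [ 0.39  1.78 -0.59] lag x 1.03
[ 0.74  2.19 -1.48] 23.58603919730039 [ 0.41989741 -0.36870417 -0.06429873]
```

The vertical force is odd: it went negative and then relaxed, with Fy growing. I'll look before going deeper.

Run:
```python
from h import *
w=ctrl.read_camera('wrist');s=ctrl.read_camera('side');t=ctrl.read_camera('top')
cv2.imwrite('pics/w4.png',w);cv2.imwrite('pics/s4.png',s);cv2.imwrite('pics/t4.png',t)
W=np.zeros((600,800,3),np.uint8)
W[:300,:400]=cv2.resize(w,(400,300),interpolation=cv2.INTER_AREA)
p,T=cam('side');u,v=proj(p,T,[[.5408,.2273,.14]])[0].astype(int);print(u,v)
c=s[max(v-50,0):v+50,u-65:u+65];W[:300,405:795]=cv2.resize(c,None,fx=3,fy=3,interpolation=2)[:300,:390]
c=w[90:240,165:345];W[300:600,:360]=cv2.resize(c,None,fx=2,fy=2,interpolation=2)
c=t[120:220,150:280];W[300:600,405:795]=cv2.resize(c,None,fx=3,fy=3,interpolation=2)
cv2.imwrite('pics/m4.png',W);print(ctrl.current_contact_force(),ctrl.current_wrist_torque(),ctrl.current_effort())
```

```text
262 144
[ 2.18040193  1.84304471 -1.84460665] [ 0.42098489 -0.3372471  -0.08473105] [-4.72842827e-01 -8.47785974e+01 -3.36544490e+01 -4.17138571e-01
  8.02202504e-01 -2.57875328e-02]
```

View pics/m4.png

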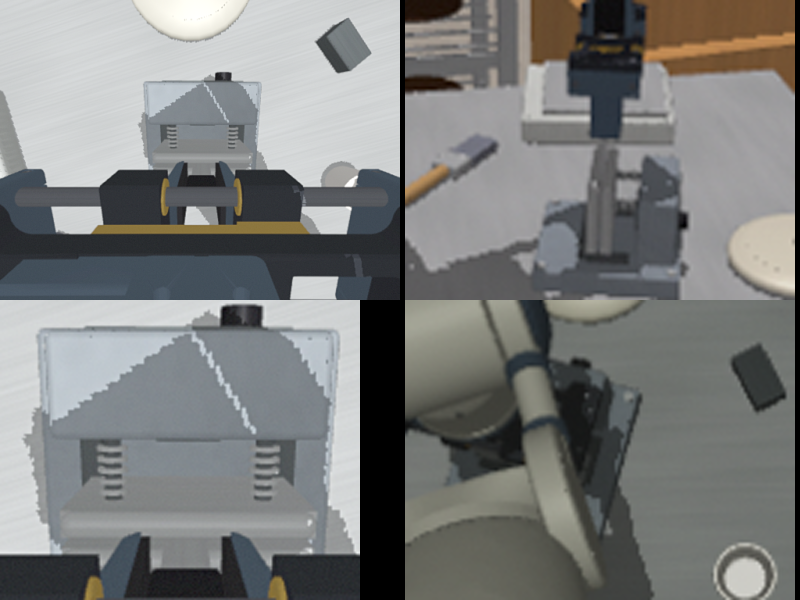

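The blade sits cleanly between both jaws with nothing else touching. The static Fz is just friction hysteresis as the arm settles, and it appeared from tip≈0.094 on. So I'll measure drag while moving, and the jaw force by a tiny lateral probe.

Run:
```python
from ins import *
f0=np.load('f0.npy');off,tip=np.load('st.npy')
print('static',(F()-f0).round(2))
for k in range(3):
    z=tip-.0015
    hit=ctrl.move_l(J+off*X+[0,0,z+.0875],vel=.01,contact_N=5.5)
    i=(ctrl.current_contact_force()-0);i=np.array([i@X,i@Y,i[2]])-f0
    print('hit',hit,'imm',i.round(2),'z',(ctrl.current_tool_pos()[2]-.0875).round(5),'static',(F()-f0).round(2)); tip=ctrl.current_tool_pos()[2]-.0875
    if hit: break
o=off
for k in range(4):
    o+=.00015;go(o,tip,.02);f=F()-f0;print('lat %.2f'%((o-off)*1e3),f.round(2),'x %.3f'%((ctrl.current_tool_pos()-J)@X*1e3))
    if f[0]<-7:break
go(off,tip,.02);print('back',(F()-f0).round(2))
np.save('st.npy',[off,tip]);print(tip,ctrl.current_t())
```

```text
static [ 1.08  2.15 -2.28]
hit True imm [-0.12 -0.21  3.74] z 0.07898 static [-0.02  0.09  4.71]
lat 0.15 [0.65 1.35 2.41] x 1.126
lat 0.30 [-0.55  1.68  2.76] x 1.213
lat 0.45 [-1.59  1.59  3.32] x 1.317
lat 0.60 [-2.48  2.11  4.05] x 1.465
back [0.25 1.51 2.38]
0.0789860066718088 21.65
```

Run:
```python
from ins import *
f0=np.load('f0.npy');off,tip=np.load('st.npy')
for k in range(2):
    hit=ctrl.move_l(J+off*X+[0,0,tip-.0015+.0875],vel=.01,contact_N=6)
    i=ctrl.current_contact_force();i=np.array([i@X,i@Y,i[2]])-f0
    tip=ctrl.current_tool_pos()[2]-.0875;s=F()-f0
    print('hit',hit,'imm',i.round(2),'tip',tip.round(5),'static',s.round(2))
    if hit or max(i[2],s[2])>7: break
np.save('st.npy',[off,tip]);print(ctrl.current_t(),ctrl.current_tool_pos(),ctrl.current_grip_width()*91)
w=ctrl.read_camera('wrist');np.save('w5T.npy',cam('wrist')[1]);cv2.imwrite('pics/w5.png',w)
cv2.imwrite('pics/w5c.png',cv2.resize(w[100:240,165:345],None,fx=4,fy=4,interpolation=2))
```

```text
hit True imm [-0.41  0.95  3.18] tip 0.07787 static [-0.29  0.52  3.53]
21.9917 [0.54191457 0.22704798 0.16536933] 23.45326419493383
```

View pics/w5c.png

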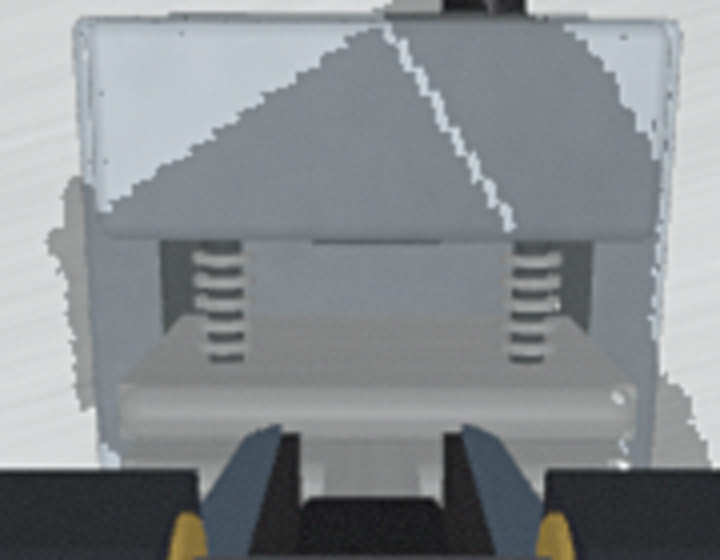

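The view shows the blade mid-length between the two jaws, with the fingers at (240,480) and (500,480) still gripping. Three estimates agree:
- **Contact onset:** tip at about 0.095 m, with the tip now at 0.078 m, which presses the jaw back about 1.2 mm.
- **Ridge spacing:** it implies a gap of about 3.6 mm, which gives the same figure.
- **Moving drag:** about 5–8 N, so roughly 4–6 N on the rear jaw.

The net lateral force is about 0, so both jaws are pinching and it is snug. I'll check it is steady, then hand in.

Run:
```python
from ins import *
f0=np.load('f0.npy');ctrl.sleep(.5)
print((F()-f0).round(2),ctrl.current_tool_pos(),np.abs(ctrl.current_dq()).max(),ctrl.current_grip_width()*91,ctrl.current_grasp_force(),ctrl.current_t())
print(ctrl.sign_off())
```

```text
[ 0.17 -1.89  4.73] [0.5419113  0.22711949 0.165368  ] 0.10028618345058862 23.512460955782757 30.002655386924744 22.675
the job is handed in; nothing more can be done
None
```

I opened the tall cap and drew the gauge. I handed in at 22.7 s with the handle still gripped and the blade held mid-length between the grey sealer's jaws, pinched by both at an estimated 1.2 mm of rear-jaw press (inferred from depth and drag, not read directly).

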